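# Draw the carrying board out from under the sample boxes

## Robot

A 6-joint arm with a two-finger parallel gripper is mounted at the origin on the work surface. World frame = base frame: x ahead of the robot, y to its left, z up, the work surface at z = 0. Lengths are in m, angles in rad, forces in N, time in s.
With the tool pointing down it reaches from about 0.4 to 0.825 m from the base axis. Payload 7 kg.
Tool frame: the origin (TCP) lies at the very end of the fingers, on their centre line; the grasp point (between the pads) lies 19 mm behind it (robot.hold_point_z is the distance from the TCP to the grasp point, in m); x points along the fingers, z is the direction in which the jaws open and shut, and the axes are right-handed (so a half turn about x gives the same grasp; the last joint's range is limited). The gripper opens to 85 mm and grips with 20 to 120 N. Pads are 22 mm wide; open, the fingers measure 114 mm over their backs; the gripper's body (76 mm by 85 mm) begins 54 mm behind the grasp point. The pads swing forward as they close: fully open they stand 13 mm farther back than shut.
Start: joints at [-0.952, 0.359, 0.012, 0, -1.224, -0.288], TCP at [0.219, -0.638, 0.231] pointing down, gripper open.
Joint ranges: [-3.07, 3.07], [-1.43, 2.12], [-1.02, 1.25], [-3.03, 1.67], [-3.05, -0], [-3.03, 3.03]. Speed limits (rad/s): [2.39, 2.39, 3.01, 3.14, 3.14, 3.14].

## Interface

Orientations are given as a unit quaternion [x, y, z, w].
In Python, from bench import robot, imaging, finish_job gives the robot as it stands.
- The arm moves only by the tool jog_arm, never from a script. Its argument "motion" is a list of rows, each an object with "turn": the turn, a rotation vector about the tool's x, y, z in degrees, a list of three; "xyz": the shift along the tool's x, y, z in mm, a list of three; "grip": the opening in per cent of the stroke, from 0 (shut) to 100 (fully open). In form: [{"turn": [ax, ay, az], "xyz": [tx, ty, tz], "grip": grip}, ...]. A call has 1 to 20 rows; each row is the pose to reach, as a shift and turn from the pose commanded when the call began, along the tool's axes at that moment; what a row does not reach only later rows make up. A row lasts 1/8 s, in which the tool goes at most 62.5 mm and 10.7 degrees, less where a joint would pass 70% of its speed; a pose out of reach is approached as far as the arm can. A call with a gripper value outside its range is refused whole. The fingers move at their own pace and stop on an object; the grip force is fixed at half the most. Time passes only in rows, so rows that repeat a pose let the fingers close. It gives the time, the measured TCP pose, the force and the opening at its end, in the units of the state.
- robot.get_state(): the state, without advancing time (a new reading comes with each control period).
- imaging.camera(name): name is "scene" or "top" or "wrist"; returns (picture, depth): 400x640x3 uint8, red, green, blue; 400x640 float32, m along the optical axis (not along the pixel's ray), 0 where there is no reading.
- imaging.get_calibration(name): a dict with "mtx" (3x3 intrinsics, pixels), "R" (3x3) and "t" (3): a world point X has camera coordinates R X + t. Camera axes: x right, y down, z forward; pixel columns grow to the right and rows downward; lengths in m; the calibration is good to about 2 mm. The wrist camera is an equidistant fisheye: a pixel r from the principal point sees the ray r / f radians off the axis. A picture is of the moment at which its call begins: read the wrist's pose just before it. get_calibration takes no time and is no camera call; for the wrist camera it gives the pose at the moment of the call.
- finish_job(): hands the job in, once; it reports no verdict.
The state is a dict: "clock": time; "joints": joint angles; "joint_vel": joint speeds; "joint_torque": joint torques, N m; "ee_pos": TCP position; "tool_rot": TCP orientation; "force": force on the tool from outside, world axes, zero at the start; "wrist_torque": the same for the moment, N m; "gripper_width": opening from 0.0 (shut) to 1.0 (fully open).
Only numpy, scipy, OpenCV 4.12 (cv2) and the standard library are available. Lean on these libraries where they do the work, as an engineer would, in place of code of your own. Each camera call takes 0.05 s, during which the arm holds its last target.

## Task

The sample boxes came to the weighing bench on a yellow carrying board that is still under them. Draw the board out from under the stack by its blue handle, so that the stand's two steel posts hold the boxes back and the stack comes down upright in the stand; feel the board through between the posts without forcing it against them, and touch neither boxes nor jar. Then carry the board to the grey tray and lower it in, lying flat inside the tray's rim, and let go; leave the other bottles alone.

Things in the scene. Friction and masses are not known exactly. Their poses are not given: they have to be found in the camera images.
- board: yellow plastic carrying board, a flat paddle 6 mm thick, 0.2 kg, lying on the stand under the stack. Origin: centre of the blade's underside; x runs along it away from the handle, y across, z up. The blade is 60 mm wide, x = -57 to +57 mm, with square shoulders in front where the 18 mm wide neck begins (x = -57 to -185 mm)
- board_grip (a point): middle of the board's blue bow handle: a bar 62 mm long along the board's x, 18 mm wide, 16 mm high on two short legs; its middle 38 mm and top 46 mm above the board's underside, at board x = -143 mm. Axes as the board's
- board_mid (a point): middle of the whole board (243 mm long), on its underside, at board x = -63.5 mm. Axes as the board's. The smooth board slides with friction of about 0.35 on stand and boxes: some 2 to 8 N to draw it
- stand: aluminium stand fixed to the bench: base plate 170 mm wide, 12 mm thick, board and boxes rest on its top. Origin: on the bench under it; plate from x = -70 to +80 mm. Its front is -x, the side to which the board is drawn. Rear fence at x = +76 mm; side cheeks at y = +-65 mm (inner faces), tops 47 mm above the bench
- stops: fixed steel stop rail along the stand's front edge, 170 mm long in y, top 6 mm above the bench; origin on the bench at its middle, at stand x = -80 mm, axes as the stand's. A flat carriage with two posts is clamped on it by two black knobs. The board must not press on rail or posts with more than 20 N
- stops_mid (a point): middle of the stop rail, 20 mm above its origin. The two square steel posts (12 x 12 mm) stand on the rail's centre line, tops 57 mm above the bench, 63 mm apart (clear gap). NOT measured: where the carriage is clamped; the gap's middle is up to 18 mm to either side (y) of this point. Find it by feel or sight: a shoulder that meets a post is held back on that side, which twists the board
- box_low: lower sample box, white with blue lid, 110 x 124 x 42 mm (along x, y, z), 0.2 to 0.35 kg, too wide to grip, on the board's blade. Origin: centre of its underside; axes as the stand's. The board carries it some 20 mm forward till it meets the posts; it stays there, tips back up to 0.12 rad as the blade leaves, and comes down 6 mm onto the plate
- box_top: upper sample box, the same size and look, lying on the lower one. Origin: centre of its underside
- jar: small amber jar with white cap, 48 mm in diameter, 70 mm high, 0.13 kg, standing on the upper box. Origin: centre of its underside
- tray: fixed grey return tray, 285 x 115 mm outside, rim 8 mm high and 4 mm thick, floor 4 mm thick, long side along its x. Origin: on the bench under its centre. The board may lie in it either way round
- amber_bottle: bystander: amber reagent bottle, 72 mm in diameter, 150 mm high. Origin: centre of its underside
- white_bottle: bystander: white bottle with blue cap, 68 mm in diameter, 140 mm high. Origin: centre of its underside
- pill_jar: bystander: small white jar, 52 mm in diameter, 85 mm high. Origin: centre of its underside
Not all that is in view belongs to the job. There is more than one size of the board; the job needs the largest. Leave any purple look-alike of the box_top alone.

How it is judged:
By the outcome, as a careful person would: the job done as asked, in the order asked, and still so for the second after the job is handed in, with the robot touching nothing.
It also fails if it takes over 72 s, if anything falls off the work surface, if the arm or the gripper's body presses on something with over 40 N, if the wrist force passes 120 N, or if a joint passes its speed limit or range.

## Working session

There is one attempt and no reset: what is moved stays moved. The work goes in short steps, Python scripts to look and compute and a tool call to move; the robot and the scene stay as the last step left them, time stands still between calls to the robot, and variables do not carry over. Pictures are saved under pics/ and viewed, and the job is handed in when it is done.

Besides the shell and the picture viewer there is one more tool, called after "Request:" as a command line: name --argument value ..., lists and objects as JSON in quotes. jog_arm: Moves the arm, as the interface text tells. Its arguments: {"type":"object","properties":{"motion":{"type":"array"}},"required":["motion"]}

```bash
ls; mkdir -p pics; python3 - <<'E'
from bench import robot, imaging
import cv2,numpy as np
for n in ("scene","top"):
    p,d=imaging.camera(n); cv2.imwrite(f"pics/{n}0.png",p[:,:,::-1]); np.save(f"{n}0.npy",d)
    c=imaging.get_calibration(n); print(n,c)
s=robot.get_state();print(s,robot.hold_point_z)
E
```

```text
pics
scene {'mtx': array([[504.71412253,   0.        , 321.99021035],
       [  0.        , 504.71412253, 201.01921706],
       [  0.        ,   0.        ,   1.        ]]), 'R': array([[-0.60384754,  0.79693338, -0.01628924],
       [ 0.62323807,  0.45929886, -0.6329446 ],
       [-0.49693305, -0.39235412, -0.77402571]]), 't': array([ 0.35111634, -0.33375017,  1.68928401])}
top {'mtx': array([[476.29364509,   0.        , 322.79660006],
       [  0.        , 476.29364509, 192.17503544],
       [  0.        ,   0.        ,   1.        ]]), 'R': array([[ 0.02556426, -0.99959952,  0.01213546],
       [-0.98405359, -0.02730052, -0.17576465],
       [ 0.17602557, -0.00744865, -0.98435741]]), 't': array([-0.01227131,  0.58560561,  1.32128852])}
{'clock': 0.1, 'joints': array([-9.51864513e-01,  3.59319213e-01,  1.11333219e-02, -3.03316593e-04,
       -1.22411459e+00, -2.88116499e-01]), 'joint_vel': array([ 1.18250420e-05, -1.29520592e-04,  2.65186333e-03, -5.23215453e-04,
        1.20891359e-04,  3.49671061e-04]), 'joint_torque': array([-2.60055334e-03, -5.84764016e+01,  2.94114143e+01,  6.95476323e+00,
       -3.18483486e-03,  5.75254958e-06]), 'ee_pos': array([ 0.21908462, -0.63798633,  0.2304483 ]), 'tool_rot': array([-0.57501156,  0.41060944,  0.57595142,  0.41114663]), 'force': array([-0.39198324, -0.81928236, -0.56048168]), 'wrist_torque': array([ 0.03822863, -0.01705334, -0.00287524]), 'gripper_width': 1.0006868822729769} 0.0187
```

View pics/scene0.png

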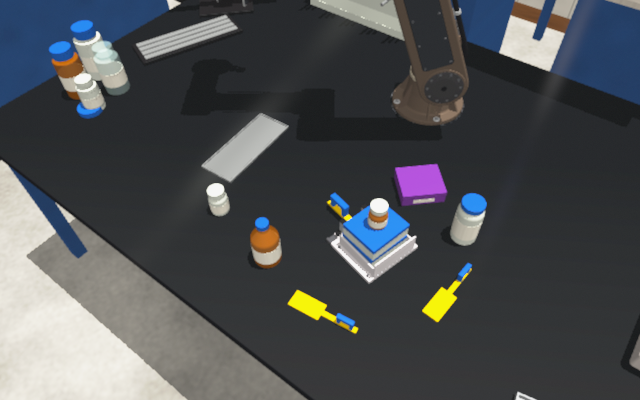

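View pics/top0.png

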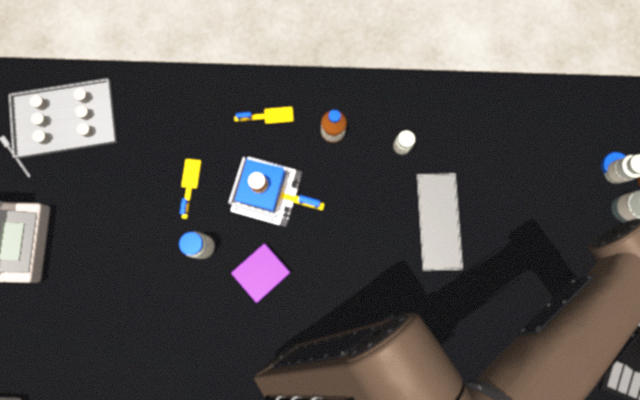

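The scene shows the stack on its stand (scene 375,240; top 262,188), with the board handle at top (312,204). The two loose boards at top (265,116) and (190,187) are decoys, since the job's board is the one under the stack. The purple box is at top (260,273), and the tray is at top (440,222). Next I'll take enlarged crops.

```bash
python3 - <<'E'
import cv2
t=cv2.imread("pics/top0.png")[140:240,215:335]; cv2.imwrite("pics/topc.png",cv2.resize(t,None,fx=6,fy=6,interpolation=cv2.INTER_CUBIC))
t=cv2.imread("pics/scene0.png")[180:290,310:430]; cv2.imwrite("pics/scc.png",cv2.resize(t,None,fx=5,fy=5,interpolation=cv2.INTER_CUBIC))
t=cv2.imread("pics/top0.png")[160:285,400:480]; cv2.imwrite("pics/trc.png",cv2.resize(t,None,fx=4,fy=4,interpolation=cv2.INTER_CUBIC))
E
```

```text
(no output)
```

View pics/topc.png

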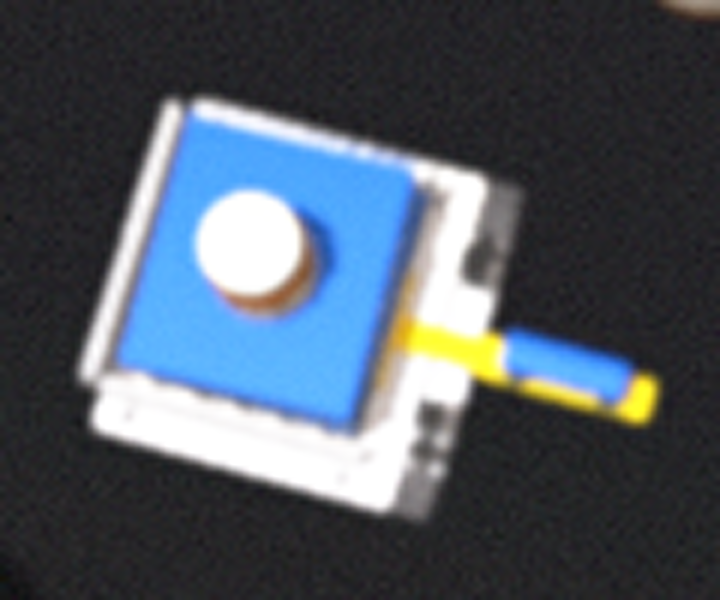

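View pics/scc.png

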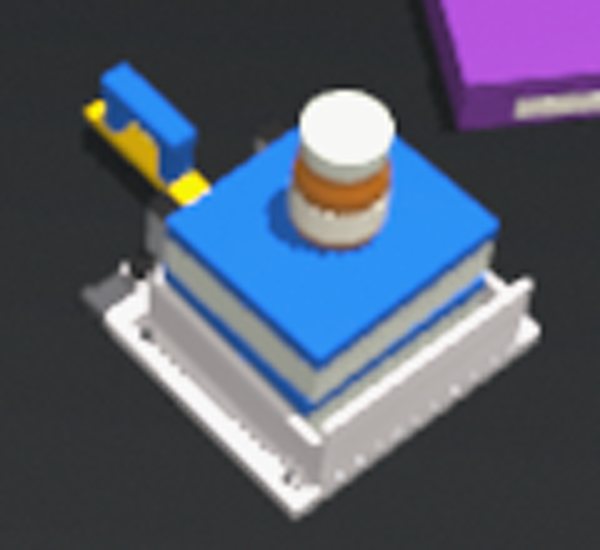

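View pics/trc.png

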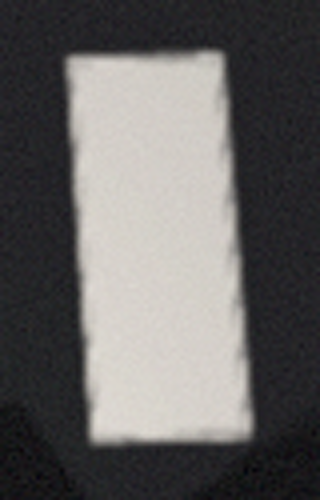

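```bash
cat > h.py <<'E'
import numpy as np
from bench import robot, imaging
def px(name,uv,z):
    c=imaging.get_calibration(name);K=c["mtx"];R=np.array(c["R"]);t=np.array(c["t"])
    uv=np.array(uv,float)
    if name=="wrist":
        x=(uv[0]-K[0,2])/K[0,0];y=(uv[1]-K[1,2])/K[1,1];r=np.hypot(x,y)
        d=np.array([x/r*np.sin(r),y/r*np.sin(r),np.cos(r)]) if r>0 else np.array([0,0,1.])
    else: d=np.array([(uv[0]-K[0,2])/K[0,0],(uv[1]-K[1,2])/K[1,1],1])
    o=-R.T@t;w=R.T@d
    return o+w*(z-o[2])/w[2]
E
python3 - <<'E'
from h import *
off=np.array([215,140])
P=lambda q,z:px("top",np.array(q)/6+off-0.4,z)
pr=lambda n,v:print(n,np.round(v,4))
for n,q,z in [("h_near_up",(508,330),.058),("h_near_lo",(505,375),.058),("h_far_up",(635,357),.058),("h_far_lo",(625,400),.058),
 ("neckend_up",(657,378),.018),("neckend_lo",(645,423),.018),("neck1 up",(415,320),.018),("neck1 lo",(405,350),.018),
 ("lid tl",(190,112),.102),("lid tr",(415,175),.102),("lid br",(352,432),.102),("lid bl",(115,362),.102),
 ("plate bl",(93,432),.012),("plate br",(388,512),.012),("plate tr",(488,178),.012),
 ("rail t",(524,190),.006),("rail b",(425,521),.006),
 ("fence t",(175,100),.047),("fence b",(82,380),.047),
 ("jar",(250,230),.172)]:
    pr(n,P(q,z))
o=np.array([400,160])
for q in [(66,56),(223,52),(254,440),(90,442)]: pr("tray",px("top",np.array(q)/4+o-.4,.008))
E
```

```text
h_near_up [0.5757 0.0706 0.058 ]
h_near_lo [0.5539 0.0713 0.058 ]
h_far_up [0.5643 0.0096 0.058 ]
h_far_lo [0.5435 0.0138 0.058 ]
neckend_up [ 0.5607 -0.0016  0.018 ]
neckend_lo [0.5383 0.0038 0.018 ]
neck1 up [0.5863 0.1182 0.018 ]
neck1 lo [0.5712 0.1225 0.018 ]
lid tl [0.6675 0.2209 0.102 ]
lid tr [0.6403 0.1146 0.102 ]
lid br [0.5187 0.1386 0.102 ]
lid bl [0.5482 0.249  0.102 ]
plate bl [0.5273 0.274  0.012 ]
plate br [0.4919 0.128  0.012 ]
plate tr [0.6602 0.0852 0.012 ]
rail t [0.656  0.0673 0.006 ]
rail b [0.4886 0.1102 0.006 ]
fence t [0.6869 0.2373 0.047 ]
fence b [0.5477 0.2742 0.047 ]
jar [0.5975 0.1806 0.172 ]
tray [ 0.658  -0.2758  0.008 ]
tray [ 0.6645 -0.3942  0.008 ]
tray [ 0.3766 -0.41    0.008 ]
tray [ 0.3721 -0.2907  0.008 ]
```

```bash
cat >> h.py <<'E'
from scipy.spatial.transform import Rotation as Ro
def plan(p,yaw=None,flip=1,pr=True):
    """p TCP world target; yaw: world angle (deg) of direction of tool z (jaw)"""
    s=robot.get_state();R0=Ro.from_quat(s["tool_rot"])
    x=np.array([0,0,-1.])
    if yaw is None: Rt=R0
    else:
        z=np.array([np.cos(np.radians(yaw)),np.sin(np.radians(yaw)),0])*flip
        Rt=Ro.from_matrix(np.column_stack([x,np.cross(z,x),z]))
    rv=(R0.inv()*Rt).as_rotvec(degrees=True); d=R0.inv().apply(np.array(p)-s["ee_pos"])*1000
    if pr: print("turn",rv.round(2),"xyz",d.round(1))
    return rv,d
def st():
    s=robot.get_state();R=Ro.from_quat(s["tool_rot"]).as_matrix()
    print(s["clock"],"p",s["ee_pos"].round(4),"toolx",R[:,0].round(3),"zang",np.degrees(np.arctan2(R[1,2],R[0,2])).round(2),"F",s["force"].round(1),"T",s["wrist_torque"].round(2),"w",round(s["gripper_width"],3),"j",s["joints"].round(2))
E
python3 - <<'E'
from h import *
st()
for f in(1,-1): plan([.5545,.021,.17],165.7,f)
E
```

```text
0.1 p [ 0.2191 -0.638   0.2304] toolx [-0.001  0.001 -1.   ] zang 108.95 F [-0.4 -0.8 -0.6] T [ 0.04 -0.02 -0.  ] w 1.001 j [-0.95  0.36  0.01 -0.   -1.22 -0.29]
turn [-5.675e+01  8.000e-02  4.000e-02] xyz [  61.1 -531.2  514.3]
turn [ 1.2325e+02  4.0000e-02 -1.0000e-01] xyz [  61.1 -531.2  514.3]
```

Request:
jog_arm --motion '[{"turn": [-5, 0, 0], "xyz": [0, -45, 43], "grip": 100}, {"turn": [-10, 0, 0], "xyz": [0, -89, 86], "grip": 100}, {"turn": [-15, 0, 0], "xyz": [0, -133, 129], "grip": 100}, {"turn": [-20, 0, 0], "xyz": [0, -178, 172], "grip": 100}, {"turn": [-25, 0, 0], "xyz": [0, -222, 215], "grip": 100}, {"turn": [-30, 0, 0], "xyz": [5, -266, 258], "grip": 100}, {"turn": [-35, 0, 0], "xyz": [15, -310, 300], "grip": 100}, {"turn": [-40, 0, 0], "xyz": [25, -354, 343], "grip": 100}, {"turn": [-45, 0, 0], "xyz": [35, -398, 386], "grip": 100}, {"turn": [-50, 0, 0], "xyz": [45, -443, 429], "grip": 100}, {"turn": [-54, 0, 0], "xyz": [55, -487, 472], "grip": 100}, {"turn": [-56.7, 0, 0], "xyz": [61, -531, 514], "grip": 100}, {"turn": [-56.7, 0, 0], "xyz": [61, -531, 514], "grip": 100}, {"turn": [-56.7, 0, 0], "xyz": [61, -531, 514], "grip": 100}, {"turn": [-56.7, 0, 0], "xyz": [61, -531, 514], "grip": 100}]'

```text
clock: 1.98
ee_pos: [0.554, 0.0193, 0.1704]
tool_rot: [-0.701, 0.089, 0.702, 0.089]
force: [0.3, 0.9, -0.1]
gripper_width: 0.999
```

```bash
python3 - <<'E'
from h import *
import cv2
st()
p,d=imaging.camera("wrist");cv2.imwrite("pics/w1.png",p[:,:,::-1]);np.save("w1.npy",d)
c=imaging.get_calibration("wrist");print(c);print(-c["R"].T@c["t"])
p,d=imaging.camera("top");cv2.imwrite("pics/t1.png",p[:,:,::-1])
E
```

```text
1.975 p [0.554  0.0193 0.1704] toolx [-0.  0. -1.] zang 165.59 F [ 0.3  0.9 -0.1] T [ 0.01 -0.02  0.  ] w 0.999 j [ 0.39  0.21 -0.34 -0.   -1.02 -0.64]
{'mtx': array([[309.70691629,   0.        , 314.88429227],
       [  0.        , 309.70691629, 195.40330539],
       [  0.        ,   0.        ,   1.        ]]), 'R': array([[-9.68458761e-01,  2.49173760e-01,  2.54954387e-04],
       [ 2.35934544e-01,  9.16672112e-01,  3.22563373e-01],
       [ 8.01406190e-02,  3.12449477e-01, -9.46547836e-01]]), 't': array([ 0.52967724, -0.17092118,  0.27332342])}
[ 0.53139246 -0.06070275  0.31371156]
```

View pics/w1.png

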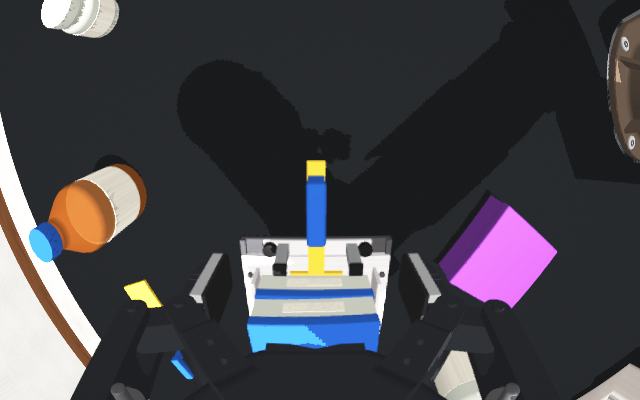

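```bash
python3 - <<'E'
import cv2
t=cv2.imread("pics/w1.png")[150:300,230:400]; cv2.imwrite("pics/w1c.png",cv2.resize(t,None,fx=4,fy=4,interpolation=cv2.INTER_CUBIC))
E
```

```text
(no output)
```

View pics/w1c.png

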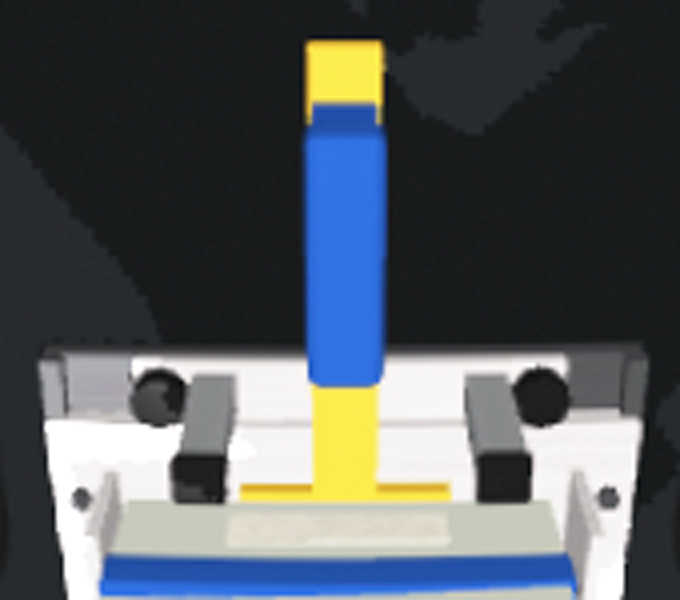

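The wrist crop shows the posts clearly. The inner top edges are at crop (227,455) and (478,455), the board shoulders run from (240,488) to (450,488), and the neck spans 313–378. I'll turn these into positions.

```bash
python3 - <<'E'
from h import *
P=lambda q,z:px("wrist",np.array(q)/4+np.array([230,150])-.4,z)
A=dict(pLo=((172,455),.057),pLi=((227,455),.057),pRi=((478,455),.057),pRo=((531,455),.057),
pLbi=((235,375),.008),pRbi=((465,375),.008),
shL=((240,490),.018),shR=((450,490),.018),nkL=((313,440),.018),nkR=((377,440),.018),neL=((306,42),.018),neR=((383,42),.018),
hnL=((308,383),.058),hnR=((384,383),.058),hfL=((305,135),.058),hfR=((386,135),.058),
railL=((40,352),.006),railR=((647,348),.006),boxL=((123,503),.060),boxR=((553,503),.060),
lidL=((103,592),.060),lidR=((576,592),.060),plL=((46,420),.012),plR=((641,420),.012))
W={k:P(*v) for k,v in A.items()}
a=np.radians(75.7);ex=np.array([np.cos(a),np.sin(a)]);ey=np.array([-ex[1],ex[0]])
ang=lambda d:np.degrees(np.arctan2(d[1],d[0])).round(2)
o=(W['plL']+W['plR'])[:2]/2+.07*ex
for k,v in W.items(): print(k,v.round(4),"stand",((v[:2]-o)@ex*1e3).round(1),((v[:2]-o)@ey*1e3).round(1))
m=lambda a,b:(W[a]+W[b])[:2]/2
print("board axis",ang(m('nkL','nkR')-m('neL','neR')),"handle",ang(m('hnL','hnR')-m('hfL','hfR')), m('hnL','hnR'),m('hfL','hfR'))
for a_,b in (('pRo','pLo'),('railR','railL'),('plR','plL'),('lidR','lidL'),('shR','shL')): print(a_,ang(W[a_][:2]-W[b][:2])+90)
E
```

```text
pLo [0.6103 0.0813 0.057 ] stand -87.1 -41.7
pLi [0.5973 0.0844 0.057 ] stand -87.3 -28.2
pRi [0.5385 0.0996 0.057 ] stand -87.1 32.5
pRo [0.526  0.1032 0.057 ] stand -86.7 45.5
pLbi [0.6001 0.0875 0.008 ] stand -83.6 -30.2
pRbi [0.5381 0.1035 0.008 ] stand -83.4 33.8
shL [0.6071 0.1185 0.018 ] stand -51.8 -29.3
shR [0.5496 0.1334 0.018 ] stand -51.6 30.0
nkL [0.5827 0.1075 0.018 ] stand -68.5 -8.5
nkR [0.5656 0.1119 0.018 ] stand -68.5 9.2
neL [ 5.558e-01 -4.000e-04  1.800e-02] stand -179.7 -9.0
neR [0.5376 0.0043 0.018 ] stand -179.7 9.8
hnL [0.5729 0.0695 0.058 ] stand -107.8 -8.3
hnR [0.5558 0.0739 0.058 ] stand -107.7 9.4
hfL [0.558  0.0112 0.058 ] stand -168.0 -8.3
hfR [0.5411 0.0155 0.058 ] stand -167.9 9.2
railL [0.6527 0.0685 0.006 ] stand -89.0 -85.9
railR [0.4861 0.1102 0.006 ] stand -89.8 85.8
boxL [0.6257 0.0902 0.06  ] stand -74.6 -54.4
boxR [0.5232 0.1166 0.06  ] stand -74.4 51.4
lidL [0.6403 0.1157 0.06  ] stand -46.3 -62.2
lidR [0.5221 0.1461 0.06  ] stand -46.1 59.8
plL [0.6562 0.087  0.012 ] stand -70.2 -84.8
plR [0.4921 0.1293 0.012 ] stand -69.8 84.8
board axis 75.69 handle 75.75 [0.56432695 0.07167033] [0.5495178  0.01335158]
pRo 255.48
railR 255.98
plR 255.55
lidR 255.59
shR 255.53
```

Measured in the one picture, the post gap's middle is at stand y ≈ +2.0 mm and the board axis at ≈ +0.4 mm, square to the stand. So the board needs a lateral shift of about +1.6 mm. The sizes agree: 87 mm over the posts and a 59 mm blade. Next I'll grasp the handle.

```bash
python3 - <<'E'
from h import *
plan([.5569,.0425,.031],165.6)
E
```

```text
turn [-0.03 -0.02  0.02] xyz [139.6 -23.2   3.2]
```

Request:
jog_arm --motion '[{"turn": [0, 0, 0], "xyz": [40, -22, 3.2], "grip": 100}, {"turn": [0, 0, 0], "xyz": [80, -22, 3.2], "grip": 100}, {"turn": [0, 0, 0], "xyz": [80, -22, 3.2], "grip": 100}, {"turn": [0, 0, 0], "xyz": [80, -22, 3.2], "grip": 100}]'

```text
clock: 2.58
ee_pos: [0.5577, 0.042, 0.0918]
tool_rot: [0.702, -0.088, -0.701, -0.089]
force: [0.9, 0.3, 1.1]
gripper_width: 1.0
```

```bash
python3 - <<'E'
from h import *
st()
plan([.5569,.0425,.031],165.6)
E
```

```text
2.575 p [0.5577 0.042  0.0918] toolx [ 0.002  0.    -1.   ] zang 165.63 F [0.9 0.3 1.1] T [ 0.02 -0.06  0.02] w 1.0 j [ 0.43  0.3  -0.43  0.   -0.84 -0.68]
turn [ 0.03 -0.08  0.03] xyz [60.8 -0.3  1. ]
```

Request:
jog_arm --motion '[{"turn": [0, 0, 0], "xyz": [30, -0.3, 0.9], "grip": 100}, {"turn": [0, 0, 0], "xyz": [60.5, -0.3, 0.9], "grip": 100}, {"turn": [0, 0, 0], "xyz": [60.5, -0.3, 0.9], "grip": 100}, {"turn": [0, 0, 0], "xyz": [60.5, -0.3, 0.9], "grip": 100}, {"turn": [0, 0, 0], "xyz": [60.5, -0.3, 0.9], "grip": 100}]'

```text
clock: 3.2
ee_pos: [0.5573, 0.0432, 0.0316]
tool_rot: [0.703, -0.088, -0.701, -0.089]
force: [-0.5, 0.0, -0.4]
gripper_width: 1.003
```

```bash
python3 - <<'E'
from h import *
import cv2
st()
plan([.5569,.0425,.031],165.6)
p,d=imaging.camera("wrist");cv2.imwrite("pics/w2.png",p[:,:,::-1])
E
```

```text
3.2 p [0.5573 0.0432 0.0316] toolx [ 0.003  0.001 -1.   ] zang 165.66 F [-0.5  0.  -0.4] T [0.05 0.01 0.  ] w 1.003 j [ 0.43  0.38 -0.48  0.   -0.7  -0.68]
turn [ 0.06 -0.14  0.1 ] xyz [0.6 0.8 0.2]
```

View pics/w2.png

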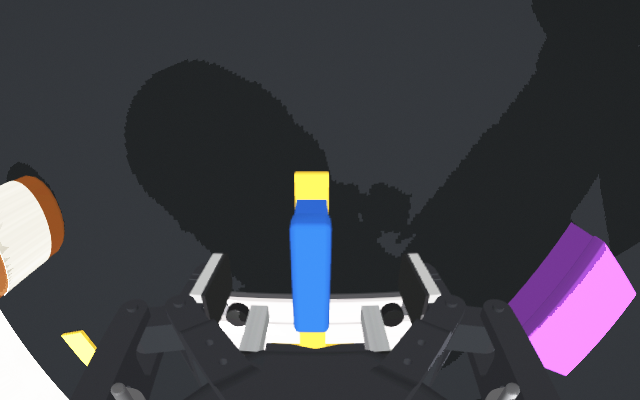

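The handle (columns 290–330) lies between the fingers. Now I'll close.

Request:
jog_arm --motion '[{"turn": [0, 0, 0], "xyz": [0, 0, 0], "grip": 25}, {"turn": [0, 0, 0], "xyz": [0, 0, 0], "grip": 25}, {"turn": [0, 0, 0], "xyz": [0, 0, 0], "grip": 25}, {"turn": [0, 0, 0], "xyz": [0, 0, 0], "grip": 0}, {"turn": [0, 0, 0], "xyz": [0, 0, 0], "grip": 0}, {"turn": [0, 0, 0], "xyz": [0, 0, 0], "grip": 0}, {"turn": [0, 0, 0], "xyz": [0, 0, 0], "grip": 0}]'

```text
clock: 4.12
ee_pos: [0.5565, 0.0429, 0.03]
tool_rot: [0.702, -0.088, -0.701, -0.088]
force: [2.2, -0.7, 1.8]
gripper_width: 0.197
```

```bash
python3 - <<'E'
from h import *
import cv2
st()
p,d=imaging.camera("wrist");cv2.imwrite("pics/w3.png",p[:,:,::-1])
t=p[150:360,200:430,::-1]; cv2.imwrite("pics/w3c.png",cv2.resize(t,None,fx=3,fy=3,interpolation=cv2.INTER_CUBIC)[:600])
E
```

```text
4.125 p [0.5565 0.0429 0.03  ] toolx [ 0.001  0.    -1.   ] zang 165.66 F [ 2.2 -0.7  1.8] T [-0.34 -0.73 -0.13] w 0.197 j [ 0.43  0.38 -0.49  0.   -0.7  -0.68]
```

View pics/w3c.png

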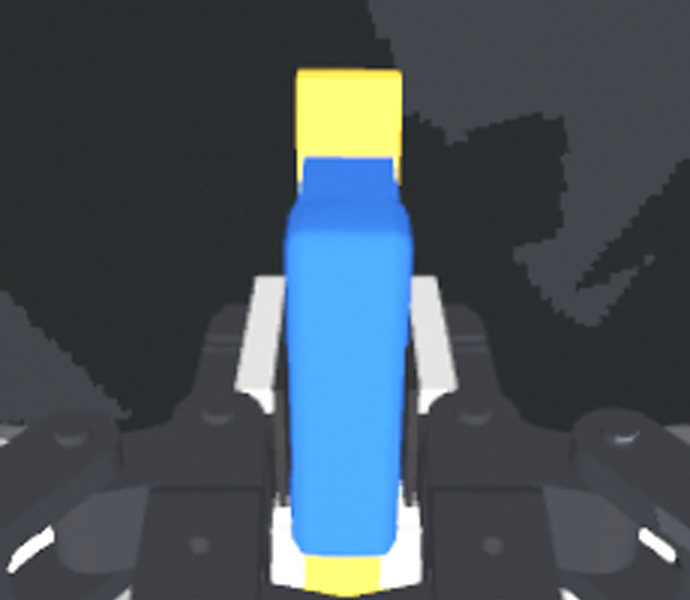

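```bash
python3 - <<'E'
from h import *
a=np.radians(75.6);ex=np.array([np.cos(a),np.sin(a)]);ey=np.array([-ex[1],ex[0]]);o=np.array([.5915,.176])
for n,q,z in (("neL",(297.5,72),.018),("neR",(402,72),.018),("hfL",(286,232),.058),("hfR",(412,232),.058),("hnL",(295,548),.058),("hnR",(397,548),.058)):
    w=px("wrist",np.array(q)/3+np.array([200,150])-.33,z)[:2]; print(n,((w-o)@ex*1e3).round(1),((w-o)@ey*1e3).round(1))
E
```

```text
neL -179.7 -5.4
neR -179.7 12.7
hfL -167.8 -5.2
hfR -167.8 12.0
hnL -108.8 -5.5
hnR -108.8 11.6
```

```bash
python3 - <<'E'
import cv2
t=cv2.imread("pics/w2.png")[155:355,215:415]; cv2.imwrite("pics/w2c.png",cv2.resize(t,None,fx=3,fy=3,interpolation=cv2.INTER_CUBIC))
t=cv2.imread("pics/w3.png"); cv2.imwrite("pics/w3d.png",cv2.resize(t[280:400,200:430],None,fx=3,fy=3,interpolation=cv2.INTER_CUBIC))
E
```

```text
(no output)
```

View pics/w2c.png

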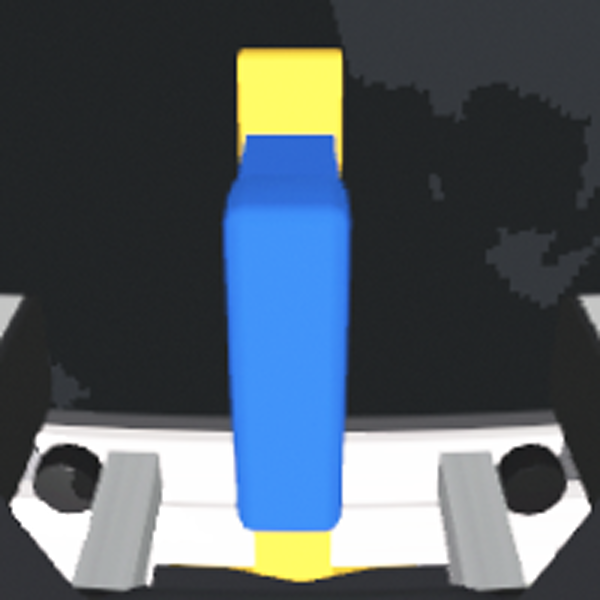

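View pics/w3d.png

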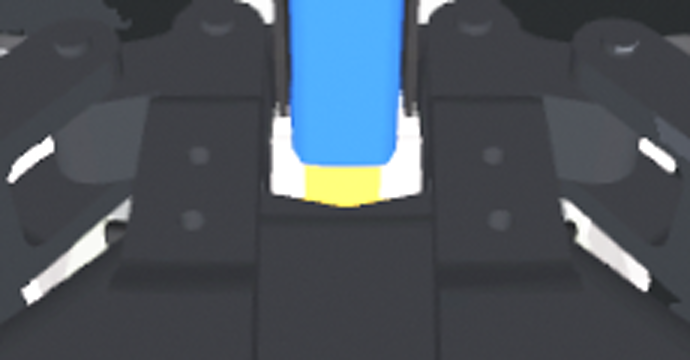

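```bash
python3 - <<'E'
from h import *
a=np.radians(75.6);ex=np.array([np.cos(a),np.sin(a)]);ey=np.array([-ex[1],ex[0]]);o=np.array([.5915,.176])
# emulate w2 pose
c=imaging.get_calibration("wrist");s=robot.get_state()
R0=Ro.from_quat(s["tool_rot"]).as_matrix();p0=s["ee_pos"]
print(s["ee_pos"])
Rc=c["R"];tc=c["t"]
Rct=Rc@R0; tct=Rc@p0+tc   # tool->cam
x=np.array([.003,.001,-1.]);x/=np.linalg.norm(x);z=np.array([np.cos(np.radians(165.66)),np.sin(np.radians(165.66)),0]);z-=x*(x@z);z/=np.linalg.norm(z)
R2=np.column_stack([x,np.cross(z,x),z]);p2=np.array([.5573,.0432,.0316])
K=c["mtx"]
def P(q,zz,sc,of):
    uv=np.array(q)/sc+np.array(of)-.33
    m=(uv-K[:2,2])/K[0,0];r=np.hypot(*m);d=np.array([m[0]/r*np.sin(r),m[1]/r*np.sin(r),np.cos(r)])
    Rw=Rct@R2.T; tw=tct-Rw@p2; oo=-Rw.T@tw;w=Rw.T@d
    X=(oo+w*(zz-oo[2])/w[2])[:2]; return ((X-o)@ex*1e3).round(1),((X-o)@ey*1e3).round(1)
for n,q,zz in (("neL",(238,52),.018),("neR",(342,52),.018),("hfL",(226,210),.058),("hfR",(349,210),.058),("hnL",(236,525),.058),("hnR",(341,525),.058),
 ("pLi",(159,455),.010),("pRi",(441,455),.010),("pLo",(107,455),.010),("pRo",(492,455),.010),("nkL",(256,550),.018),("nkR",(331,550),.018),("knL",(68,448),.02),("knR",(532,448),.02)):
    print(n,P(q,zz,3,(215,155)))
E
```

```text
[0.55645428 0.04292898 0.0299989 ]
neL (np.float64(-179.7), np.float64(-8.8))
neR (np.float64(-179.7), np.float64(9.3))
hfL (np.float64(-167.7), np.float64(-8.0))
hfR (np.float64(-167.7), np.float64(8.9))
hnL (np.float64(-108.6), np.float64(-8.6))
hnR (np.float64(-108.8), np.float64(9.1))
pLi (np.float64(-84.2), np.float64(-29.9))
pRi (np.float64(-84.4), np.float64(34.0))
pLo (np.float64(-83.5), np.float64(-42.1))
pRo (np.float64(-83.8), np.float64(45.9))
nkL (np.float64(-62.1), np.float64(-8.1))
nkR (np.float64(-62.2), np.float64(9.3))
knL (np.float64(-93.2), np.float64(-47.9))
knR (np.float64(-93.5), np.float64(52.0))
```

Closing centred the board on the jaws: it moved about +2 to +3 mm sideways and turned about −0.6°. I'll correct that while drawing the first 10 mm.

Request:
jog_arm --motion '[{"turn": [-0.2, 0, 0], "xyz": [0, 2, -0.4], "grip": 0}, {"turn": [-0.4, 0, 0], "xyz": [0, 4, -0.8], "grip": 0}, {"turn": [-0.6, 0, 0], "xyz": [0, 6, -1.2], "grip": 0}, {"turn": [-0.6, 0, 0], "xyz": [0, 8, -1.4], "grip": 0}, {"turn": [-0.6, 0, 0], "xyz": [0, 10, -1.4], "grip": 0}, {"turn": [-0.6, 0, 0], "xyz": [0, 10, -1.4], "grip": 0}, {"turn": [-0.6, 0, 0], "xyz": [0, 10, -1.4], "grip": 0}]'

```text
clock: 5.05
ee_pos: [0.5548, 0.0326, 0.0298]
tool_rot: [-0.702, 0.085, 0.702, 0.085]
force: [0.5, 0.9, 4.7]
gripper_width: 0.197
```

```bash
cat >> h.py <<'E'
a_=np.radians(75.6);ex=np.array([np.cos(a_),np.sin(a_)]);ey=np.array([-ex[1],ex[0]]);o_=np.array([.5915,.176])
def ff():
    s=robot.get_state();p=s["ee_pos"][:2]-o_;f=s["force"]
    print("tcp stand mm",(p@ex*1e3).round(2),(p@ey*1e3).round(2),"z",s["ee_pos"][2].round(4),"F ex,ey,z",(f[:2]@ex).round(2),(f[:2]@ey).round(2),f[2].round(2),"T",s["wrist_torque"].round(2))
E
python3 - <<'E'
from h import *
import cv2
st();ff()
p,d=imaging.camera("wrist");cv2.imwrite("pics/w4.png",p[:,:,::-1])
t=p[150:400,200:430,::-1]; cv2.imwrite("pics/w4c.png",cv2.resize(t[:200],None,fx=3,fy=3,interpolation=cv2.INTER_CUBIC))
p,d=imaging.camera("top");cv2.imwrite("pics/t4.png",p[:,:,::-1])
p,d=imaging.camera("scene");cv2.imwrite("pics/s4.png",p[:,:,::-1])
E
```

```text
5.05 p [0.5548 0.0326 0.0298] toolx [-0. -0. -1.] zang 166.25 F [0.5 0.9 4.7] T [ 0.58 -0.4  -0.02] w 0.197 j [ 0.41  0.38 -0.49  0.   -0.7  -0.65]
tcp stand mm -148.05 -0.16 z 0.0298 F ex,ey,z 0.97 -0.32 4.72 T [ 0.58 -0.4  -0.02]
```

View pics/w4c.png

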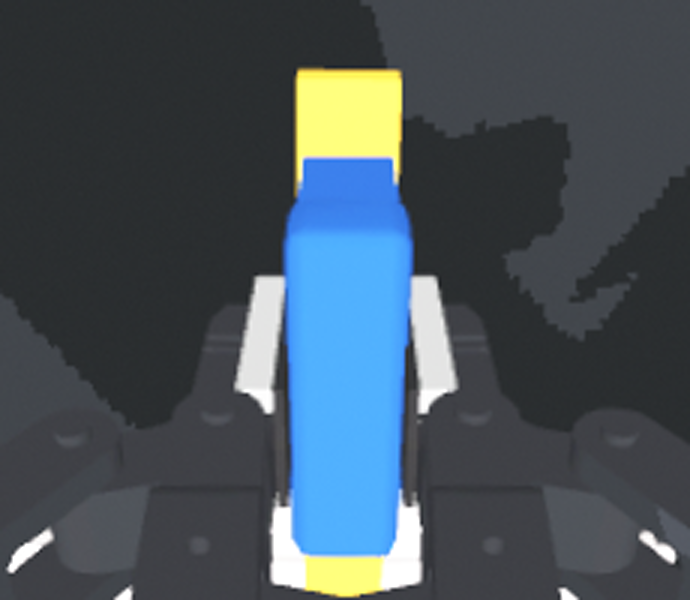

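```bash
python3 - <<'E'
from h import *
import cv2
for n,q,z in (("neL",(297.5,72),.018),("neR",(402,72),.018),("hfL",(286,232),.058),("hfR",(412,232),.058),("hnL",(294,548),.058),("hnR",(397,548),.058),("nkL",(306,570),.018),("nkR",(382,570),.018)):
    w=px("wrist",np.array(q)/3+np.array([200,150])-.33,z)[:2]; print(n,((w-o_)@ex*1e3).round(1),((w-o_)@ey*1e3).round(1))
a=cv2.resize(cv2.imread("pics/t4.png")[140:240,215:335],None,fx=6,fy=6,interpolation=cv2.INTER_CUBIC)
cv2.imwrite("pics/t4c.png",a)
E
```

```text
neL -190.1 -6.8
neR -190.3 11.2
hfL -178.2 -6.5
hfR -178.4 10.6
hnL -119.3 -6.4
hnR -119.5 10.8
nkL -73.2 -6.3
nkR -73.4 11.1
```

View pics/t4c.png

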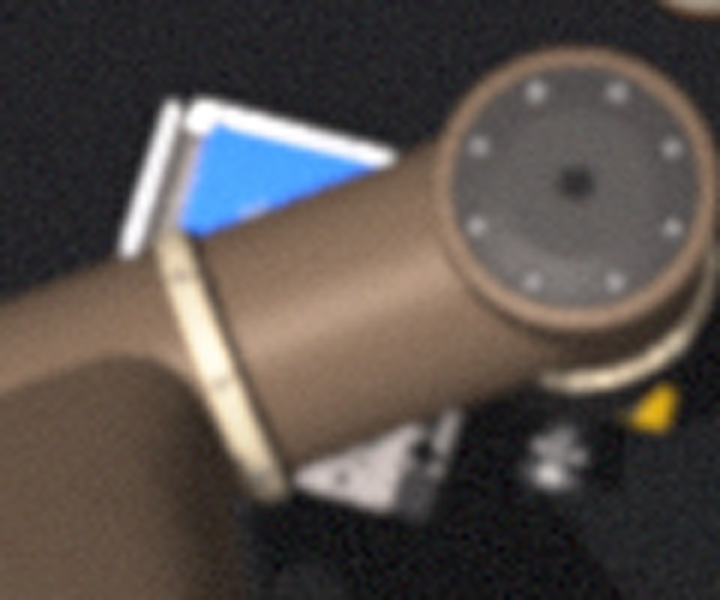

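Board axis is now at y ≈ 2.05–2.4 mm and parallel to the stand, against a gap middle of 2.0 mm. I'll continue drawing slowly, watching the force.

Request:
jog_arm --motion '[{"turn": [0, 0, 0], "xyz": [0, 2, -0.1], "grip": 0}, {"turn": [0, 0, 0], "xyz": [0, 4, -0.1], "grip": 0}, {"turn": [0, 0, 0], "xyz": [0, 6, -0.1], "grip": 0}, {"turn": [0, 0, 0], "xyz": [0, 8, -0.1], "grip": 0}, {"turn": [0, 0, 0], "xyz": [0, 8, -0.1], "grip": 0}]'

```text
clock: 5.82
ee_pos: [0.553, 0.0247, 0.0298]
tool_rot: [-0.702, 0.085, 0.702, 0.085]
force: [1.0, 2.4, 4.5]
gripper_width: 0.201
```

```bash
python3 - <<'E'
from h import *
ff()
E
```

```text
tcp stand mm -156.12 -0.3 z 0.0298 F ex,ey,z 2.54 -0.39 4.48 T [ 0.82 -0.35  0.05]
```

Request:
jog_arm --motion '[{"turn": [0, 0, 0], "xyz": [0, 1.5, 0], "grip": 0}, {"turn": [0, 0, 0], "xyz": [0, 3, 0], "grip": 0}]'

```text
clock: 6.08
ee_pos: [0.5524, 0.0221, 0.0297]
tool_rot: [-0.702, 0.085, 0.702, 0.085]
force: [0.2, 2.7, 2.7]
gripper_width: 0.195
```

```bash
python3 - <<'E'
from h import *
ff()
E
```

```text
tcp stand mm -158.82 -0.38 z 0.0297 F ex,ey,z 2.67 0.51 2.67 T [ 1.36 -0.37  0.01]
```

Request:
jog_arm --motion '[{"turn": [0, 0, 0], "xyz": [0, 1.5, 0.1], "grip": 0}, {"turn": [0, 0, 0], "xyz": [0, 3, 0.1], "grip": 0}]'

```text
clock: 6.32
ee_pos: [0.5516, 0.0192, 0.0298]
tool_rot: [0.702, -0.085, -0.702, -0.085]
force: [0.9, 6.0, 2.9]
gripper_width: 0.198
```

```bash
python3 - <<'E'
from h import *
ff()
E
```

```text
tcp stand mm -161.76 -0.37 z 0.0298 F ex,ey,z 6.07 0.62 2.95 T [ 1.99 -0.42  0.08]
```

Request:
jog_arm --motion '[{"turn": [0, 0, 0], "xyz": [0, 1.5, 0], "grip": 0}, {"turn": [0, 0, 0], "xyz": [0, 3, 0], "grip": 0}]'

```text
clock: 6.58
ee_pos: [0.5511, 0.0166, 0.0298]
tool_rot: [0.702, -0.084, -0.702, -0.085]
force: [0.9, 6.0, 2.0]
gripper_width: 0.197
```

```bash
python3 - <<'E'
from h import *
ff()
E
```

```text
tcp stand mm -164.44 -0.51 z 0.0298 F ex,ey,z 6.07 0.64 1.99 T [ 2.17 -0.48  0.02]
```

Request:
jog_arm --motion '[{"turn": [0, 0, 0], "xyz": [0, 1.5, 0], "grip": 0}, {"turn": [0, 0, 0], "xyz": [0, 3, 0], "grip": 0}]'

```text
clock: 6.82
ee_pos: [0.5504, 0.0137, 0.0298]
tool_rot: [0.702, -0.084, -0.702, -0.085]
force: [2.1, 5.0, 1.2]
gripper_width: 0.201
```

```bash
python3 - <<'E'
from h import *
ff()
E
```

```text
tcp stand mm -167.38 -0.59 z 0.0298 F ex,ey,z 5.31 -0.78 1.23 T [ 2.22 -0.53  0.03]
```

Force is steady at 5–6 N with almost no yaw torque, so the shoulders have entered the gap. Continuing.

Request:
jog_arm --motion '[{"turn": [0, 0, 0], "xyz": [0, 2, 0.1], "grip": 0}, {"turn": [0, 0, 0], "xyz": [0, 4, 0.2], "grip": 0}, {"turn": [0, 0, 0], "xyz": [0, 6, 0.3], "grip": 0}]'

```text
clock: 7.2
ee_pos: [0.5488, 0.008, 0.0298]
tool_rot: [0.702, -0.084, -0.702, -0.085]
force: [1.4, 5.1, 1.2]
gripper_width: 0.201
```

```bash
python3 - <<'E'
from h import *
ff();st()
E
```

```text
tcp stand mm -173.36 -0.42 z 0.0298 F ex,ey,z 5.34 -0.1 1.24 T [ 2.13 -0.65 -0.04]
7.2 p [0.5488 0.008  0.0298] toolx [ 0.001  0.001 -1.   ] zang 166.26 F [1.4 5.1 1.2] T [ 2.13 -0.65 -0.04] w 0.201 j [ 0.37  0.37 -0.51 -0.   -0.69 -0.61]
```

Request:
jog_arm --motion '[{"turn": [0, 0, 0], "xyz": [0, 2, 0.1], "grip": 0}, {"turn": [0, 0, 0], "xyz": [0, 4, 0.1], "grip": 0}, {"turn": [0, 0, 0], "xyz": [0, 6, 0.1], "grip": 0}, {"turn": [0, 0, 0], "xyz": [0, 8, 0.1], "grip": 0}]'

```text
clock: 7.7
ee_pos: [0.5467, 0.0002, 0.0298]
tool_rot: [0.702, -0.084, -0.702, -0.085]
force: [2.2, 5.6, 1.1]
gripper_width: 0.197
```

```bash
python3 - <<'E'
from h import *
ff()
E
```

```text
tcp stand mm -181.44 -0.34 z 0.0298 F ex,ey,z 6.0 -0.77 1.11 T [ 2.12 -0.52  0.  ]
```

Request:
jog_arm --motion '[{"turn": [0, 0, 0], "xyz": [0, 3, 0.1], "grip": 0}, {"turn": [0, 0, 0], "xyz": [0, 6, 0.1], "grip": 0}, {"turn": [0, 0, 0], "xyz": [0, 9, 0.1], "grip": 0}, {"turn": [0, 0, 0], "xyz": [0, 12, 0.1], "grip": 0}]'

```text
clock: 8.2
ee_pos: [0.5436, -0.0115, 0.0297]
tool_rot: [0.702, -0.084, -0.702, -0.085]
force: [1.0, 6.7, 1.6]
gripper_width: 0.202
```

```bash
python3 - <<'E'
from h import *
ff();st()
E
```

```text
tcp stand mm -193.56 -0.28 z 0.0297 F ex,ey,z 6.73 0.72 1.63 T [ 2.12 -0.59 -0.03]
8.2 p [ 0.5436 -0.0115  0.0297] toolx [ 0.  0. -1.] zang 166.25 F [1.  6.7 1.6] T [ 2.12 -0.59 -0.03] w 0.202 j [ 0.34  0.36 -0.52 -0.   -0.69 -0.58]
```

Request:
jog_arm --motion '[{"turn": [0, 0, 0], "xyz": [0, 3, 0], "grip": 0}, {"turn": [0, 0, 0], "xyz": [0, 6, 0.1], "grip": 0}, {"turn": [0, 0, 0], "xyz": [0, 9, 0.1], "grip": 0}, {"turn": [0, 0, 0], "xyz": [0, 12, 0.1], "grip": 0}, {"turn": [0, 0, 0], "xyz": [0, 15, 0.1], "grip": 0}, {"turn": [0, 0, 0], "xyz": [0, 18, 0.2], "grip": 0}]'

```text
clock: 8.95
ee_pos: [0.5391, -0.029, 0.0296]
tool_rot: [0.702, -0.084, -0.702, -0.085]
force: [1.3, 5.6, 1.2]
gripper_width: 0.201
```

```bash
python3 - <<'E'
from h import *
import cv2
ff();st()
p,d=imaging.camera("wrist");cv2.imwrite("pics/w5.png",p[:,:,::-1])
p,d=imaging.camera("scene");cv2.imwrite("pics/s5.png",cv2.resize(p[150:310,300:440,::-1],None,fx=3.5,fy=3.5,interpolation=cv2.INTER_CUBIC))
E
```

```text
tcp stand mm -211.56 -0.18 z 0.0296 F ex,ey,z 5.76 0.18 1.16 T [ 2.15 -0.61 -0.03]
8.95 p [ 0.5391 -0.029   0.0296] toolx [ 0.  0. -1.] zang 166.25 F [1.3 5.6 1.2] T [ 2.15 -0.61 -0.03] w 0.201 j [ 0.31  0.36 -0.53 -0.   -0.68 -0.55]
```

View pics/s5.png

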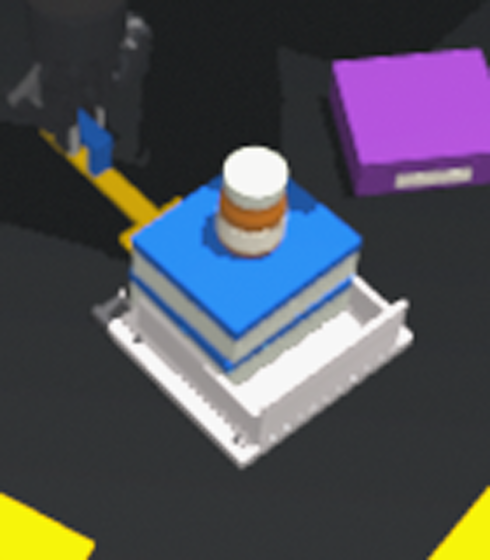

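View pics/w5.png

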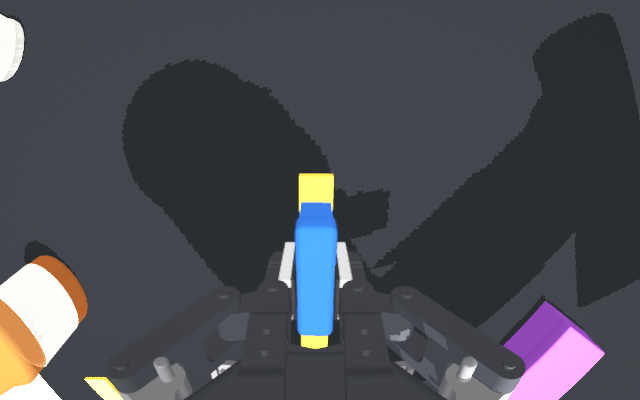

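The stack is upright against the posts with the blade emerging between them. Continuing.

Request:
jog_arm --motion '[{"turn": [0, 0, 0], "xyz": [0, 3, 0], "grip": 0}, {"turn": [0, 0, 0], "xyz": [0, 6, 0], "grip": 0}, {"turn": [0, 0, 0], "xyz": [0, 9, 0], "grip": 0}, {"turn": [0, 0, 0], "xyz": [0, 12, 0.1], "grip": 0}, {"turn": [0, 0, 0], "xyz": [0, 15, 0.1], "grip": 0}, {"turn": [0, 0, 0], "xyz": [0, 18, 0.1], "grip": 0}, {"turn": [0, 0, 0], "xyz": [0, 21, 0.1], "grip": 0}, {"turn": [0, 0, 0], "xyz": [0, 24, 0.1], "grip": 0}]'

```text
clock: 10.05
ee_pos: [0.5326, -0.0529, 0.0295]
tool_rot: [-0.702, 0.085, 0.702, 0.085]
force: [1.4, 3.1, -0.6]
gripper_width: 0.201
```

```bash
python3 - <<'E'
from h import *
ff()
E
```

```text
tcp stand mm -236.34 0.16 z 0.0295 F ex,ey,z 3.34 -0.62 -0.64 T [ 0.84 -0.27  0.04]
```

Request:
jog_arm --motion '[{"turn": [0, 0, 0], "xyz": [0, 2, 0], "grip": 0}, {"turn": [0, 0, 0], "xyz": [0, 4, 0], "grip": 0}, {"turn": [0, 0, 0], "xyz": [0, 6, 0.1], "grip": 0}, {"turn": [0, 0, 0], "xyz": [0, 8, 0.1], "grip": 0}, {"turn": [0, 0, 0], "xyz": [0, 10, 0.1], "grip": 0}, {"turn": [0, 0, 0], "xyz": [0, 12, 0.1], "grip": 0}]'

```text
clock: 10.8
ee_pos: [0.5302, -0.0643, 0.0298]
tool_rot: [-0.702, 0.085, 0.702, 0.085]
force: [-0.4, 2.4, -0.1]
gripper_width: 0.195
```

```bash
python3 - <<'E'
from h import *
ff()
E
```

```text
tcp stand mm -247.99 -0.35 z 0.0298 F ex,ey,z 2.21 1.02 -0.1 T [ 0.81 -0.19 -0.03]
```

Request:
jog_arm --motion '[{"turn": [0, 0, 0], "xyz": [0, 2, 0], "grip": 0}, {"turn": [0, 0, 0], "xyz": [0, 4, 0], "grip": 0}, {"turn": [0, 0, 0], "xyz": [0, 6, 0.1], "grip": 0}, {"turn": [0, 0, 0], "xyz": [0, 8, 0.1], "grip": 0}, {"turn": [0, 0, 0], "xyz": [0, 10, 0.1], "grip": 0}, {"turn": [0, 0, 0], "xyz": [0, 12, 0.1], "grip": 0}]'

```text
clock: 11.55
ee_pos: [0.5273, -0.0759, 0.0298]
tool_rot: [-0.702, 0.085, 0.702, 0.085]
force: [1.4, 2.1, -0.7]
gripper_width: 0.201
```

```bash
python3 - <<'E'
from h import *
import cv2
ff();st()
p,d=imaging.camera("scene");cv2.imwrite("pics/s6.png",cv2.resize(p[150:310,300:440,::-1],None,fx=3.5,fy=3.5,interpolation=cv2.INTER_CUBIC))
E
```

```text
tcp stand mm -259.97 -0.43 z 0.0298 F ex,ey,z 2.36 -0.85 -0.73 T [ 0.72 -0.23 -0.07]
11.55 p [ 0.5273 -0.0759  0.0298] toolx [-0. -0. -1.] zang 166.25 F [ 1.4  2.1 -0.7] T [ 0.72 -0.23 -0.07] w 0.201 j [ 0.23  0.35 -0.54  0.   -0.68 -0.47]
```

View pics/s6.png

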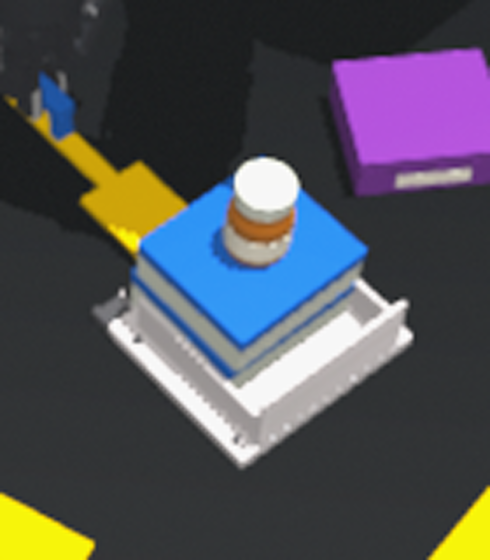

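The stack is tipping back slightly, as expected. I'll go slowly over the last part.

Request:
jog_arm --motion '[{"turn": [0, 0, 0], "xyz": [0, 1.5, 0], "grip": 0}, {"turn": [0, 0, 0], "xyz": [0, 3, 0], "grip": 0}, {"turn": [0, 0, 0], "xyz": [0, 4.5, 0.1], "grip": 0}, {"turn": [0, 0, 0], "xyz": [0, 6, 0.1], "grip": 0}, {"turn": [0, 0, 0], "xyz": [0, 7.5, 0.1], "grip": 0}, {"turn": [0, 0, 0], "xyz": [0, 9, 0.1], "grip": 0}, {"turn": [0, 0, 0], "xyz": [0, 10.5, 0.1], "grip": 0}, {"turn": [0, 0, 0], "xyz": [0, 12, 0.1], "grip": 0}]'

```text
clock: 12.6
ee_pos: [0.5242, -0.0875, 0.0297]
tool_rot: [-0.702, 0.085, 0.702, 0.085]
force: [0.7, 0.9, -3.4]
gripper_width: 0.199
```

```bash
python3 - <<'E'
from h import *
ff()
E
```

```text
tcp stand mm -272.0 -0.35 z 0.0297 F ex,ey,z 1.01 -0.51 -3.39 T [ 0.39 -0.11 -0.01]
```

Request:
jog_arm --motion '[{"turn": [0, 0, 0], "xyz": [0, 1, 0], "grip": 0}, {"turn": [0, 0, 0], "xyz": [0, 2, 0], "grip": 0}, {"turn": [0, 0, 0], "xyz": [0, 3, 0], "grip": 0}, {"turn": [0, 0, 0], "xyz": [0, 4, 0], "grip": 0}, {"turn": [0, 0, 0], "xyz": [0, 5, 0], "grip": 0}, {"turn": [0, 0, 0], "xyz": [0, 6, 0], "grip": 0}, {"turn": [0, 0, 0], "xyz": [0, 7, 0.1], "grip": 0}, {"turn": [0, 0, 0], "xyz": [0, 8, 0.1], "grip": 0}]'

```text
clock: 13.6
ee_pos: [0.5224, -0.0952, 0.0298]
tool_rot: [-0.702, 0.085, 0.702, 0.085]
force: [-0.9, 0.9, -1.4]
gripper_width: 0.199
```

```bash
python3 - <<'E'
from h import *
import cv2
ff();st()
p,d=imaging.camera("scene");cv2.imwrite("pics/s7.png",cv2.resize(p[150:310,300:440,::-1],None,fx=3.5,fy=3.5,interpolation=cv2.INTER_CUBIC))
E
```

```text
tcp stand mm -279.91 -0.48 z 0.0298 F ex,ey,z 0.67 1.06 -1.42 T [-0.12  0.07  0.02]
13.6 p [ 0.5224 -0.0952  0.0298] toolx [-0. -0. -1.] zang 166.25 F [-0.9  0.9 -1.4] T [-0.12  0.07  0.02] w 0.199 j [ 0.19  0.35 -0.55  0.   -0.68 -0.43]
```

View pics/s7.png

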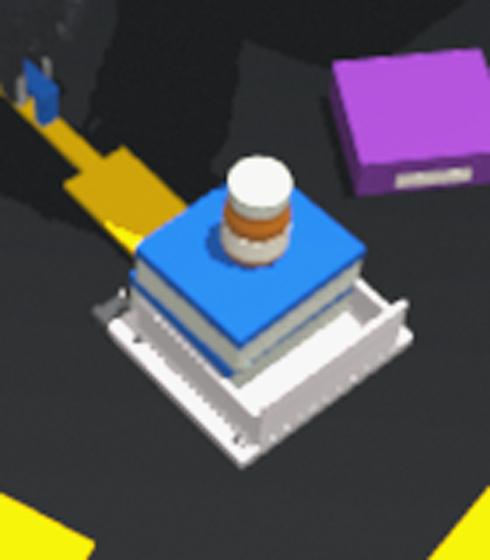

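The load is off and the stack is down upright. I'll draw the board clear of the posts, then lift it away.

Request:
jog_arm --motion '[{"turn": [0, 0, 0], "xyz": [0, 3, 0], "grip": 0}, {"turn": [0, 0, 0], "xyz": [0, 6, 0.1], "grip": 0}, {"turn": [0, 0, 0], "xyz": [0, 10, 0.1], "grip": 0}, {"turn": [0, 0, 0], "xyz": [0, 15, 0.2], "grip": 0}, {"turn": [0, 0, 0], "xyz": [0, 22, 0.2], "grip": 0}, {"turn": [0, 0, 0], "xyz": [0, 32, 0.3], "grip": 0}, {"turn": [0, 0, 0], "xyz": [0, 42, 0.3], "grip": 0}, {"turn": [0, 0, 0], "xyz": [-10, 50, 0.3], "grip": 0}, {"turn": [0, 0, 0], "xyz": [-25, 58, 0.3], "grip": 0}, {"turn": [0, 0, 0], "xyz": [-45, 66, 0.3], "grip": 0}, {"turn": [0, 0, 0], "xyz": [-65, 74, 0.3], "grip": 0}, {"turn": [0, 0, 0], "xyz": [-85, 82, 0.3], "grip": 0}, {"turn": [0, 0, 0], "xyz": [-95, 86, 0.3], "grip": 0}, {"turn": [0, 0, 0], "xyz": [-95, 86, 0.3], "grip": 0}]'

```text
clock: 15.4
ee_pos: [0.502, -0.1789, 0.1259]
tool_rot: [0.703, -0.085, -0.701, -0.085]
force: [0.5, -0.0, -2.4]
gripper_width: 0.204
```

```bash
python3 - <<'E'
from h import *
import cv2
ff();st()
p,d=imaging.camera("scene");cv2.imwrite("pics/s8.png",p[:,:,::-1])
cv2.imwrite("pics/s8c.png",cv2.resize(p[170:300,310:430,::-1],None,fx=4.5,fy=4.5,interpolation=cv2.INTER_CUBIC))
p,d=imaging.camera("top");cv2.imwrite("pics/t8.png",p[:,:,::-1])
plan([.4384,-.347,.14],93.1)
E
```

```text
tcp stand mm -365.95 -1.59 z 0.1259 F ex,ey,z 0.09 -0.51 -2.44 T [-0.15  0.08 -0.01]
15.4 p [ 0.502  -0.1789  0.1259] toolx [ 0.002  0.    -1.   ] zang 166.22 F [ 0.5 -0.  -2.4] T [-0.15  0.08 -0.01] w 0.204 j [ 0.03  0.22 -0.45 -0.   -0.9  -0.27]
turn [ 7.314e+01  3.000e-02 -1.000e-02] xyz [-15.6 178.6  21. ]
```

View pics/s8c.png

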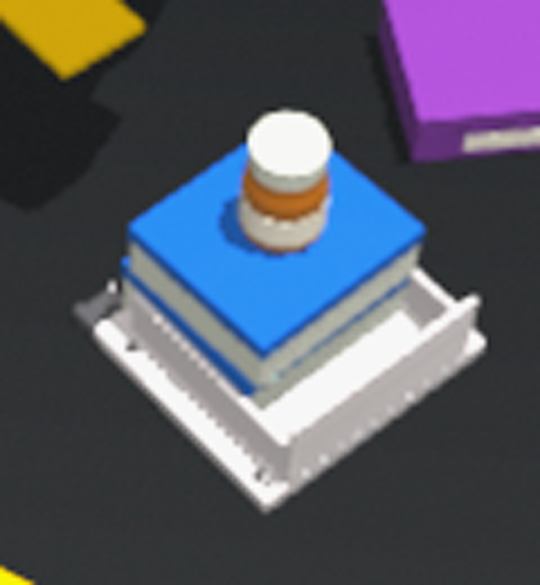

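View pics/s8.png

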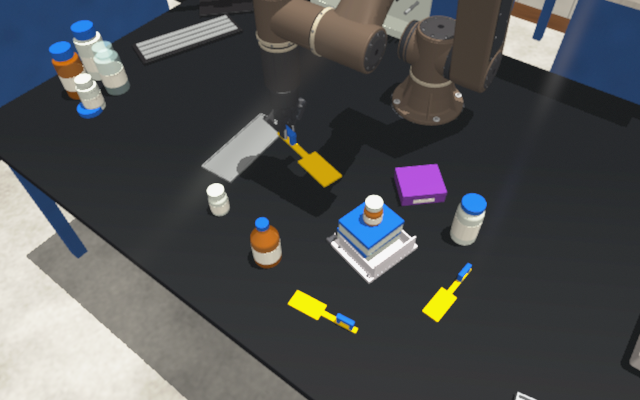

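View pics/t8.png

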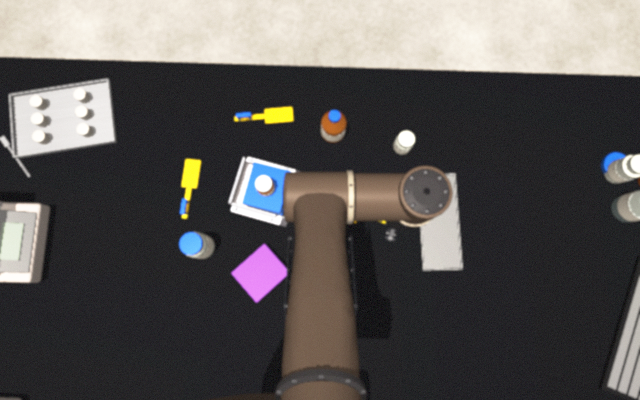

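The stack stands upright in the stand, and the jar is still on it. Now I'll carry the board over the tray with a cw turn of about 72.5°.

Request:
jog_arm --motion '[{"turn": [8, 0, 0], "xyz": [-20, 20, 2], "grip": 0}, {"turn": [16, 0, 0], "xyz": [-20, 40, 4], "grip": 0}, {"turn": [24, 0, 0], "xyz": [-20, 60, 7], "grip": 0}, {"turn": [32, 0, 0], "xyz": [-20, 80, 9], "grip": 0}, {"turn": [40, 0, 0], "xyz": [-20, 100, 12], "grip": 0}, {"turn": [48, 0, 0], "xyz": [-20, 120, 14], "grip": 0}, {"turn": [56, 0, 0], "xyz": [-20, 140, 16], "grip": 0}, {"turn": [64, 0, 0], "xyz": [-20, 160, 19], "grip": 0}, {"turn": [69, 0, 0], "xyz": [-20, 172, 20], "grip": 0}, {"turn": [72.5, 0, 0], "xyz": [-20, 178, 21], "grip": 0}, {"turn": [72.5, 0, 0], "xyz": [-20, 178, 21], "grip": 0}, {"turn": [72.5, 0, 0], "xyz": [-20, 178, 21], "grip": 0}]'

```text
clock: 17.0
ee_pos: [0.4388, -0.3461, 0.1442]
tool_rot: [-0.516, 0.483, 0.517, 0.483]
force: [-0.0, 0.3, -2.7]
gripper_width: 0.197
```

```bash
python3 - <<'E'
from h import *
import cv2
st()
for n in("scene","top","wrist"):
    p,d=imaging.camera(n);cv2.imwrite(f"pics/{n}9.png",p[:,:,::-1])
plan([.4384,-.347,.024],93.7)
E
```

```text
17.0 p [ 0.4388 -0.3461  0.1442] toolx [-0.001  0.001 -1.   ] zang 93.84 F [-0.   0.3 -2.7] T [-0.03  0.17 -0.03] w 0.197 j [-0.32  0.24 -0.37 -0.   -0.96 -1.19]
turn [ 0.12  0.01 -0.01] xyz [120.6   0.7  -0.8]
```

View pics/wrist9.png

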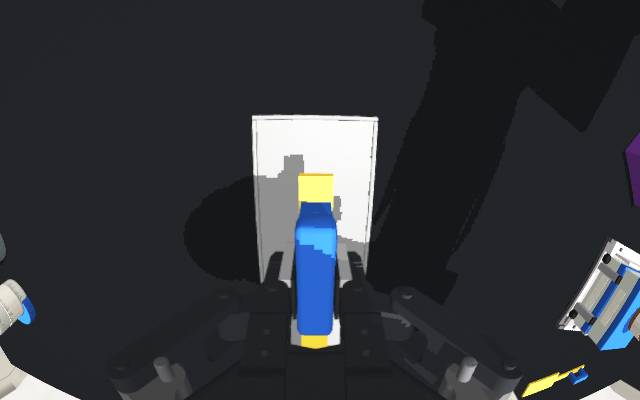

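View pics/scene9.png

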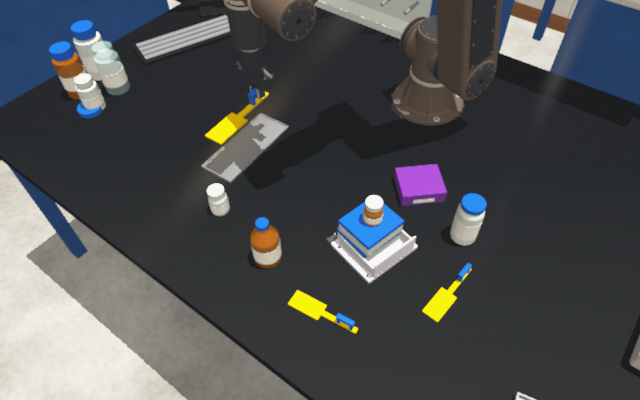

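View pics/top9.png

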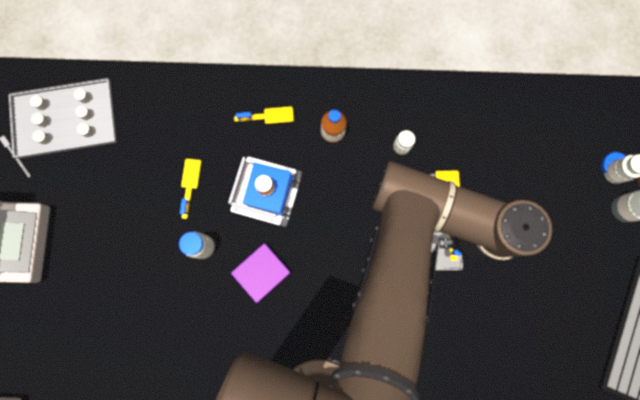

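```bash
python3 - <<'E'
from h import *
a=np.radians(3.1);tx=np.array([np.cos(a),np.sin(a)]);ty=np.array([-tx[1],tx[0]]);c=np.array([.5178,-.3427])
f=lambda n,w:print(n,w.round(4),((w[:2]-c)@tx*1e3).round(1),((w[:2]-c)@ty*1e3).round(1))
for n,q,z in (("trayL",(252,116),.008),("trayR",(378,118),.008),("side L",(261,265),.008),("sideR",(367,265),.008),("neckL",(299,174.5),.1324),("neckR",(333,174.5),.1324),("nk2L",(302,343),.1324),("nk2R",(328,343),.1324)): f(n,px("wrist",q,z))
for q in ((434,172),(460,170)): f("tip",px("top",q,.132))
E
```

```text
trayL [ 0.377  -0.4068  0.008 ] -144.1 -56.4
trayR [ 0.3712 -0.2925  0.008 ] -143.7 58.1
side L [ 0.531  -0.3968  0.008 ] 10.2 -54.7
sideR [ 0.5234 -0.2842  0.008 ] 8.8 58.1
neckL [ 0.3961 -0.3566  0.1324] -122.3 -7.3
neckR [ 0.3949 -0.339   0.1324] -122.5 10.3
nk2L [ 0.5159 -0.3494  0.1324] -2.2 -6.6
nk2R [ 0.5147 -0.3313  0.1324] -2.4 11.6
tip [ 0.636  -0.2993  0.132 ] 120.4 36.9
tip [ 0.6437 -0.371   0.132 ] 124.2 -35.0
```

The board is centred over the tray to within 2 mm, with ends at ±122 mm against ±138 mm inside. Lowering now.

Request:
jog_arm --motion '[{"turn": [0, 0, 0], "xyz": [30, 0, -1.5], "grip": 0}, {"turn": [0, 0, 0], "xyz": [60, 0, -1.5], "grip": 0}, {"turn": [0, 0, 0], "xyz": [85, 0, -1.5], "grip": 0}, {"turn": [0, 0, 0], "xyz": [100, 0, -1.5], "grip": 0}, {"turn": [0, 0, 0], "xyz": [110, 0, -1.5], "grip": 0}, {"turn": [0, 0, 0], "xyz": [115, 0, -1.5], "grip": 0}, {"turn": [0, 0, 0], "xyz": [118, 0, -1.5], "grip": 0}, {"turn": [0, 0, 0], "xyz": [118, 0, -1.5], "grip": 0}, {"turn": [0, 0, 0], "xyz": [118, 0, -1.5], "grip": 0}]'

```text
clock: 18.27
ee_pos: [0.4393, -0.3481, 0.0273]
tool_rot: [0.516, -0.483, -0.516, -0.483]
force: [-0.1, -0.5, -1.1]
gripper_width: 0.199
```

```bash
python3 - <<'E'
from h import *
st()
E
```

```text
18.275 p [ 0.4393 -0.3481  0.0273] toolx [ 0.001 -0.    -1.   ] zang 93.76 F [-0.1 -0.5 -1.1] T [0.02 0.16 0.  ] w 0.199 j [-0.32  0.39 -0.48  0.   -0.7  -1.18]
```

Request:
jog_arm --motion '[{"turn": [0, 0, 0], "xyz": [1.5, 0, 0], "grip": 0}, {"turn": [0, 0, 0], "xyz": [3, 0, 0], "grip": 0}, {"turn": [0, 0, 0], "xyz": [4.5, 0, 0], "grip": 0}, {"turn": [0, 0, 0], "xyz": [4.5, 0, 0], "grip": 0}]'

```text
clock: 18.77
ee_pos: [0.4391, -0.348, 0.0222]
tool_rot: [-0.516, 0.483, 0.516, 0.483]
force: [-0.7, -0.2, -1.4]
gripper_width: 0.201
```

```bash
python3 - <<'E'
from h import *
st()
E
```

```text
18.775 p [ 0.4391 -0.348   0.0222] toolx [-0. -0. -1.] zang 93.76 F [-0.7 -0.2 -1.4] T [ 0.04  0.13 -0.02] w 0.201 j [-0.32  0.4  -0.49  0.   -0.69 -1.18]
```

Request:
jog_arm --motion '[{"turn": [0, 0, 0], "xyz": [0.7, 0, 0], "grip": 0}, {"turn": [0, 0, 0], "xyz": [1.2, 0, 0], "grip": 0}, {"turn": [0, 0, 0], "xyz": [1.2, 0, 0], "grip": 0}]'

```text
clock: 19.15
ee_pos: [0.4391, -0.3481, 0.022]
tool_rot: [0.516, -0.483, -0.516, -0.483]
force: [-2.9, 2.9, 7.3]
gripper_width: 0.198
```

```bash
python3 - <<'E'
from h import *
import cv2
st()
for n in("scene","wrist"):
    p,d=imaging.camera(n);cv2.imwrite(f"pics/{n}10.png",p[:,:,::-1])
p=cv2.imread("pics/scene10.png"); cv2.imwrite("pics/s10c.png",cv2.resize(p[80:200,180:310],None,fx=4.5,fy=4.5,interpolation=cv2.INTER_CUBIC))
E
```

```text
19.15 p [ 0.4391 -0.3481  0.022 ] toolx [ 0. -0. -1.] zang 93.77 F [-2.9  2.9  7.3] T [0.85 0.87 0.  ] w 0.198 j [-0.32  0.4  -0.49  0.   -0.69 -1.18]
```

View pics/s10c.png

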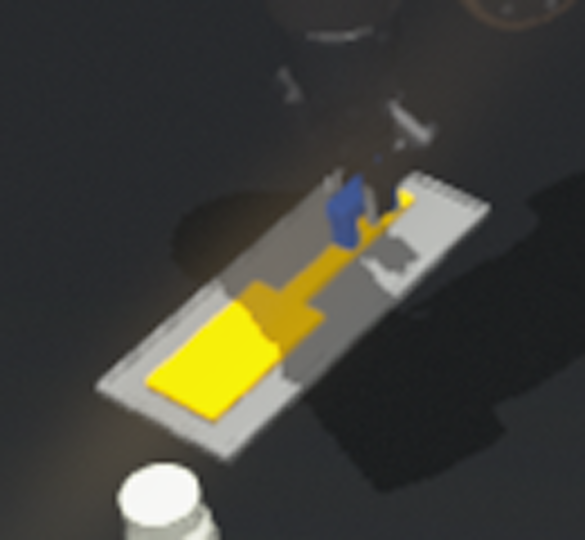

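The board is on the tray floor inside the rim, with 7 N contact. I'll ease off, open and rise.

Request:
jog_arm --motion '[{"turn": [0, 0, 0], "xyz": [-0.8, 0, 0], "grip": 0}, {"turn": [0, 0, 0], "xyz": [-0.8, 0, 0], "grip": 60}, {"turn": [0, 0, 0], "xyz": [-0.8, 0, 0], "grip": 60}, {"turn": [0, 0, 0], "xyz": [-0.8, 0, 0], "grip": 60}, {"turn": [0, 0, 0], "xyz": [-0.8, 0, 0], "grip": 60}, {"turn": [0, 0, 0], "xyz": [-0.8, 0, 0], "grip": 60}]'

```text
clock: 20.0
ee_pos: [0.439, -0.348, 0.0219]
tool_rot: [-0.516, 0.483, 0.516, 0.483]
force: [-0.0, -0.5, 0.0]
gripper_width: 0.602
```

```bash
python3 - <<'E'
from h import *
import cv2
st()
p,d=imaging.camera("wrist");cv2.imwrite("pics/w11.png",p[:,:,::-1])
E
```

```text
20.0 p [ 0.439  -0.348   0.0219] toolx [-0. -0. -1.] zang 93.75 F [-0.  -0.5  0. ] T [ 0.05 -0.01  0.  ] w 0.602 j [-0.32  0.4  -0.49  0.   -0.69 -1.18]
```

View pics/w11.png

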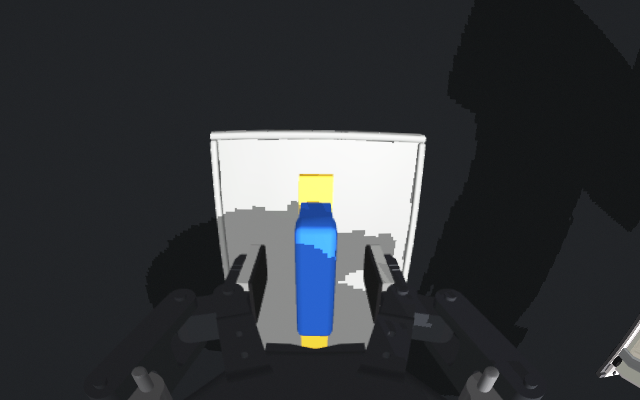

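The fingers are clear on both sides of the handle (columns 262 and 368, handle 296–336). Rising straight up.

Request:
jog_arm --motion '[{"turn": [0, 0, 0], "xyz": [-15, 0, 0], "grip": 60}, {"turn": [0, 0, 0], "xyz": [-40, 0, 0], "grip": 60}, {"turn": [0, 0, 0], "xyz": [-80, 0, 0], "grip": 60}, {"turn": [0, 0, 0], "xyz": [-120, 0, 0], "grip": 60}, {"turn": [0, 0, 0], "xyz": [-160, 40, 0], "grip": 60}, {"turn": [0, 0, 0], "xyz": [-180, 40, 0], "grip": 60}, {"turn": [0, 0, 0], "xyz": [-180, 40, 0], "grip": 60}, {"turn": [0, 0, 0], "xyz": [-180, 40, 0], "grip": 60}]'

```text
clock: 21.05
ee_pos: [0.3989, -0.3504, 0.202]
tool_rot: [-0.516, 0.483, 0.516, 0.483]
force: [-0.0, -0.1, -1.2]
gripper_width: 0.6
```

```bash
python3 - <<'E'
from h import *
import cv2
st()
for n in("scene","top","wrist"):
    p,d=imaging.camera(n);cv2.imwrite(f"pics/{n}12.png",p[:,:,::-1])
a=cv2.imread("pics/scene12.png")
cv2.imwrite("pics/s12c.png",np.hstack([cv2.resize(a[90:200,180:310],None,fx=3,fy=3,interpolation=cv2.INTER_CUBIC),cv2.resize(a[180:290,310:440],None,fx=3,fy=3,interpolation=cv2.INTER_CUBIC)]))
cv2.imwrite("pics/t12c.png",cv2.resize(cv2.imread("pics/top12.png")[140:240,215:335],None,fx=6,fy=6,interpolation=cv2.INTER_CUBIC))
E
```

```text
21.05 p [ 0.3989 -0.3504  0.202 ] toolx [ 0.  0. -1.] zang 93.75 F [-0.  -0.1 -1.2] T [ 0.1  -0.   -0.01] w 0.6 j [-0.35  0.14 -0.35 -0.   -1.08 -1.15]
```

View pics/s12c.png

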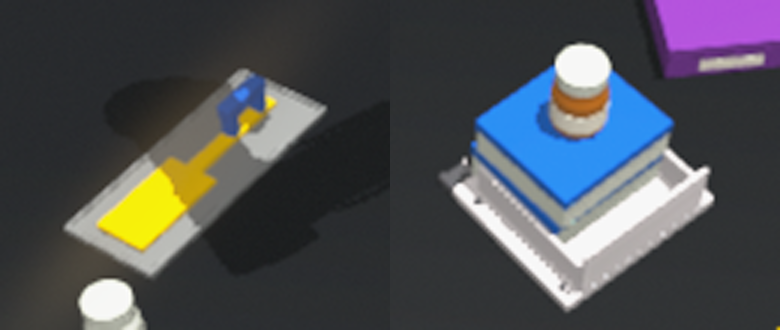

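View pics/t12c.png

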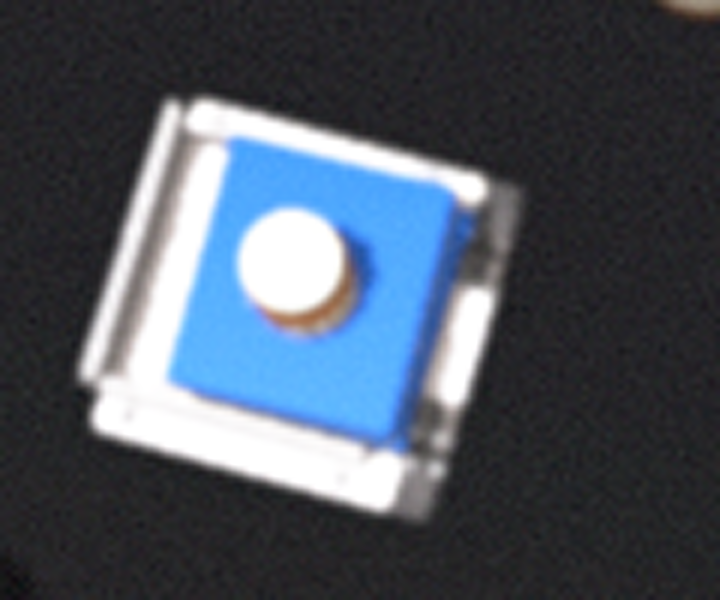

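View pics/wrist12.png

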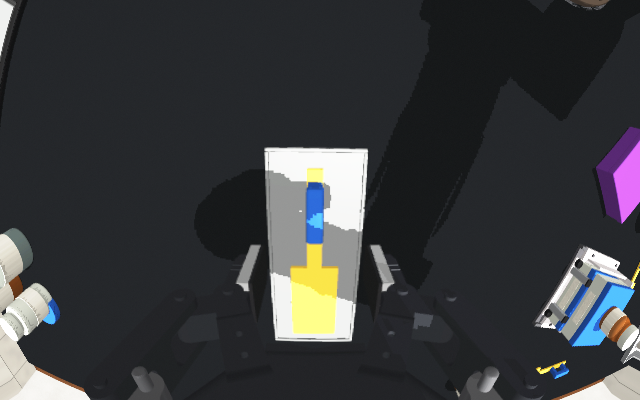

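The board lies flat inside the rim (wrist 290–340 × 167–335, within tray 265–368 × 148–342). The stack sits square in the stand. One last depth check of the lid's height and level.

```bash
python3 - <<'E'
from h import *
def w(n,d,u,v):
    c=imaging.get_calibration(n);K=c["mtx"];Z=np.median(d[v-1:v+2,u-1:u+2]);X=np.array([(u-K[0,2])/K[0,0],(v-K[1,2])/K[1,1],1])*Z
    return (c["R"].T@(X-c["t"])).round(4)
p,d=imaging.camera("top")
for u,v in ((255,167),(248,201),(286,174),(280,208),(264,184)): print(w("top",d,u,v))
print("board",w("top",d,440,250),w("top",d,438,190))
E
```

```text
[0.6446 0.1961 0.0954]
[0.5473 0.2105 0.0958]
[0.6267 0.1082 0.0964]
[0.5303 0.1212 0.0943]
[0.5829 0.1601 0.1666]
board [ 0.3912 -0.1791  0.6511] [ 0.4954 -0.1884  0.6088]
```

The lid top is level at about 0.0955 m (0.096 expected), and the jar cap is at 0.167 m. Handing the job in.

```bash
python3 -c "
from bench import finish_job
print(finish_job())"
```

```text
the job is handed in; nothing more can be done
None
```

I drew the board out from under the stack by its blue handle, and the boxes came down upright in the stand with the jar still on top. I then lowered the board into the grey tray and let go. The job was handed in at about 21 s of the 72 s allowed.

- **Finding the gap:** The wrist camera put the middle of the post gap about 2 mm to one side of the stand's centre. Closing the gripper shifted the board 2–3 mm sideways and turned it about 0.6°. I corrected both before the shoulders reached the posts.
- **Drawing it through:** In the readings between steps, the pull peaked at about 7 N. Side force stayed around 1 N, and there was almost no twist, so I saw no sign of the board pressing on a post.
- **Stack:** After the drop, the top box's lid measured level at 94–96 mm, where 96 mm is expected. The jar cap was at 167 mm, as it should be.
- **Board in the tray:** The wrist picture shows it lying flat inside the rim. The depth check of the board failed, because the arm was in front of it in the top view, so this rests on the wrist and scene pictures only.
- **Other items:** The pictures showed the bottles, small boards and purple box where they started. The gripper was clear of everything at hand-in.

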